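Press an enclosure's cover fasteners home crosswise

ROBOT

A 7-joint arm with a two-finger parallel gripper is mounted at the origin on a cart in front of the work surface, level with it; the furniture and walls round the work are solid. World frame = base frame: x ahead of the robot, y to its left, z up, the work surface at z = 0. Lengths are in m, angles in rad, forces in N, time in s.
With the tool pointing down it reaches from about 0.4 to 0.75 m from the base axis. Payload 19.5 kg.
Tool frame: the origin (TCP) lies on the centre line of the jaws, within the pads' length; the fingertips stand 22 mm ahead of it and the grasp point (between the pads) lies 3 mm ahead of it; z points along the fingers, y is the line along which they close (so a half turn about z gives the same grasp; the last joint's range is limited). The gripper opens to 85 mm and grips with 20 to 120 N. Pads are 22 mm wide; open, the fingers measure 114 mm over their backs; the gripper's body (76 mm by 85 mm) begins 54 mm behind the grasp point. The pads swing forward as they close: fully open they stand 13 mm farther back than shut.
Start: joints at [1.15, 0.707, -0.028, 1.485, 0.022, 0.951, -0.075], TCP at [0.213, -0.534, 0.253] pointing down, gripper open.
Joint ranges: [-2.71, 2.71], [-0.32, 2.16], [-1.57, 1.52], [0, 2.45], [-1.46, 4.6], [0, 2.02], [-2.83, 2.83]. Speed limits (rad/s): [1.89, 1.89, 2.57, 2.57, 3.01, 3.01, 3.01].

INTERFACE

Orientations are given as a rotation vector (axis times angle).
In Python, from station import robot gives the robot as it stands.
- The arm moves only by the shell command python3 -m inch 'ROWS' [OPENING]. ROWS is text: rows parted by semicolons, each of 6 numbers parted by spaces: the shift along the tool's x, y, z in mm, then the turn, a rotation vector about the tool's x, y, z in rad. In form: dx dy dz ax ay az; .... A call has 1 to 10 rows; each row shifts and turns the commanded pose from where the row before left it, along the tool's axes as they then stand; what a row does not reach is not made up. A row lasts 1/10 s, in which the tool goes at most 50 mm and 8.59 degrees, less where a joint would pass 70% of its speed; a pose out of reach is approached as far as the arm can. A call with a gripper value outside its range is refused whole. OPENING is the closure in counts, from 0 (fully open) to 255 (shut), set as the call begins (- or left out, the last holds). The fingers move at their own pace and stop on an object; the grip force is fixed at half the most. Time passes only in rows, so rows that do not move let the fingers close. It gives the time, the measured TCP pose, the force, the opening and the grip force at its end, in the units of the state.
- robot.state(): the state, without advancing time (a new reading comes with each control period).
- robot.capture(name): name is "scene" or "top"; returns a dict with "pixels" (480x640x3 uint8, red, green, blue), "mtx" (3x3 intrinsics, pixels), "D" ([k1, k2, p1, p2, k3] as OpenCV has them; the pictures are not rectified), "R" (3x3) and "t" (3): a world point X has camera coordinates R X + t. Camera axes: x right, y down, z forward; pixel columns grow to the right and rows downward; lengths in m; the calibration is good to about 2 mm. A picture is of the moment at which its call begins. There is no depth.
- robot.hand_in(): hands the job in; it is judged then, once.
The state is a dict: "time": time; "q": joint angles; "qd": joint speeds; "tau": joint torques, N m; "position": TCP position; "ee_rot": TCP orientation; "ft_force": force on the tool from outside, world axes, zero at the start; "wrist_torque": the same for the moment, N m; "width": finger opening in m; "grasp_force": force on a finger pad.
Only numpy, scipy, OpenCV 4.12 (cv2) and the standard library are available. Lean on these libraries where they do the work, as an engineer would, in place of code of your own. Each camera call takes 0.05 s, during which the arm holds its last target. There are 200 camera calls.

TASK

Fasten the cover of the instrument enclosure on the bench by pressing its four push fasteners down with a fingertip, lightly, until the collar of each sits on the cover, in crosswise order: first the one next to the black elbow cable gland, then the one diagonally opposite, then the other one at the gland's end, and then the last one. Do not pick up, tip or push the enclosure out of its place, and leave the loose things round it alone.

Things in the scene. Friction and masses are not known exactly. Their poses are not given: they have to be found in the camera images.
- enclosure: Loose instrument enclosure, about 1 kg, grey, bare aluminium cover 172 x 132 mm, top 55 mm above the bench; stands at any angle. Origin: centre of the underside; x along the long side, z up. At x, y = (+-65, +-46) mm stand four identical black push fasteners: a 7 mm shank, an 18 mm collar 3 mm thick, on it a flat-topped rubber push pad 15 mm across, 9.5 mm high.
- gland (a point): Centre of the top of the black blanked elbow cable gland on the enclosure's -x short end, close to one corner. It sticks 46 mm out of the end wall and turns up; its hexagonal top is 32 mm across, at x, y = (-113, +42) mm in the enclosure's frame and 60 mm above the bench. It alone tells the ends and corners apart.
- pin_a (a joint): How far fastener a has been pushed down, m: 0 = standing proud, underside of its collar 10 mm above the cover; 0.010 = fully home, collar resting on the cover, a hard stop. Starts between 0 and 0.002. Slides straight down against steady friction of about 3 N and stays where it is left.
- head_a (a point): Centre of the top of the rubber pad of fastener a, next to the cable gland (gland end, gland side); at x, y = (-65, +46) mm in the enclosure's frame. Untouched, it is 77.5 mm above the bench when the fastener is fully proud and 67.5 mm when fully home; the soft pad gives about 0.4 mm per newton pressed, 8 mm at most, and springs back.
- pin_b (a joint): How far fastener b has been pushed down, m: 0 = standing proud, underside of its collar 10 mm above the cover; 0.010 = fully home, collar resting on the cover, a hard stop. Starts between 0 and 0.002. Slides straight down against steady friction of about 3 N and stays where it is left.
- head_b (a point): Centre of the top of the rubber pad of fastener b, diagonally across from the one next to the gland; at x, y = (+65, -46) mm in the enclosure's frame. Untouched, it is 77.5 mm above the bench when the fastener is fully proud and 67.5 mm when fully home; the soft pad gives about 0.4 mm per newton pressed, 8 mm at most, and springs back.
- pin_c (a joint): How far fastener c has been pushed down, m: 0 = standing proud, underside of its collar 10 mm above the cover; 0.010 = fully home, collar resting on the cover, a hard stop. Starts between 0 and 0.002. Slides straight down against steady friction of about 3 N and stays where it is left.
- head_c (a point): Centre of the top of the rubber pad of fastener c, the other one at the gland's end, away from the gland; at x, y = (-65, -46) mm in the enclosure's frame. Untouched, it is 77.5 mm above the bench when the fastener is fully proud and 67.5 mm when fully home; the soft pad gives about 0.4 mm per newton pressed, 8 mm at most, and springs back.
- pin_d (a joint): How far fastener d has been pushed down, m: 0 = standing proud, underside of its collar 10 mm above the cover; 0.010 = fully home, collar resting on the cover, a hard stop. Starts between 0 and 0.002. Slides straight down against steady friction of about 3 N and stays where it is left.
- head_d (a point): Centre of the top of the rubber pad of fastener d, diagonally across from c: at the end without gland, on the gland's long side; at x, y = (+65, +46) mm in the enclosure's frame. Untouched, it is 77.5 mm above the bench when the fastener is fully proud and 67.5 mm when fully home; the soft pad gives about 0.4 mm per newton pressed, 8 mm at most, and springs back.
- union: Bystander near the enclosure: brass hose union, 31 x 27 x 40 mm, standing on its thread; origin under its centre, on the bench. Leave it alone.
- spare_cap: Bystander near the enclosure: small round spray cap, 29 mm across and 21 mm high; origin under its centre, on the bench. Leave it alone.
- driver: Bystander near the enclosure: screwdriver, 203 mm long, 27 mm thick, lying; origin under its centre, on the bench. Leave it alone.

How it is judged:
By the outcome, as a careful person would: the job done as asked, in the order asked, and still so for the second after the job is handed in, with the robot touching nothing.
It also fails if it takes over 58 s, if anything falls off the work surface, if the arm or the gripper's body presses on something with over 40 N, if the wrist force passes 120 N, or if a joint passes its speed limit or range.

## Working session

There is one attempt and no reset: what is moved stays moved. The work goes in short steps, Python scripts to look and compute and a shell command to move; the robot and the scene stay as the last step left them, time stands still between calls to the robot, and variables do not carry over. Pictures are saved under pics/ and viewed, at most 10 in all, crops included, and the job is handed in when it is done.

```bash
mkdir -p pics; python3 - <<'E'
from station import robot
import cv2
s=robot.state()
print({k:s[k] for k in('time','position','ee_rot','ft_force','width')})
for n in('scene','top'):
    c=robot.capture(n); cv2.imwrite(f'pics/{n}0.png',c['pixels'][:,:,::-1]); print(n,c['mtx'],c['D'],c['R'],c['t'])
E
```

```text
{'time': 0.0, 'position': array([ 0.21256369, -0.5340071 ,  0.25282359]), 'ee_rot': array([-3.08435063e+00, -5.91326555e-01,  3.71515922e-04]), 'ft_force': array([ 0.50447946, -0.56981985, -0.32474344]), 'width': 0.08538194173670927}
scene [[535.4849139    0.         319.28183017]
 [  0.         535.4849139  241.07627868]
 [  0.           0.           1.        ]] [-0.04976796  0.          0.          0.          0.        ] [[ 0.56235558 -0.82663989  0.02055957]
 [-0.31456653 -0.23685864 -0.91920938]
 [ 0.76472485  0.51045517 -0.39323202]] [-0.29581005  0.28202522  0.42257526]
top [[609.908671     0.         322.07967985]
 [  0.         609.908671   226.95620346]
 [  0.           0.           1.        ]] [0.00175627 0.         0.         0.         0.        ] [[-0.02933933 -0.99951032 -0.01087799]
 [-0.98793734  0.0306516  -0.1517903 ]
 [ 0.1520494   0.00629335 -0.98835286]] [0.06326326 0.55744013 0.85810165]
```

View pics/scene0.png

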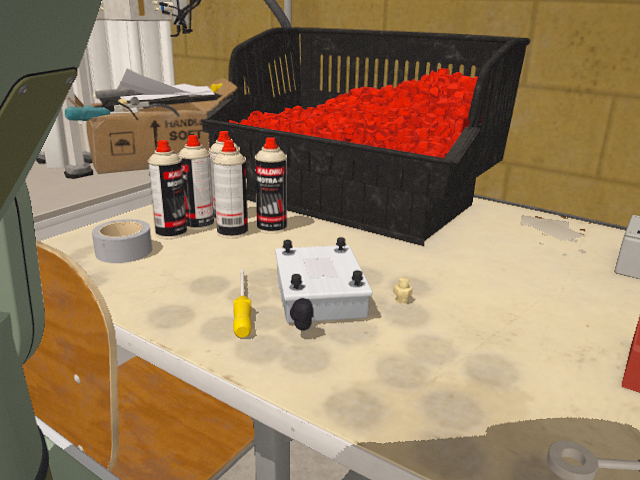

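View pics/top0.png

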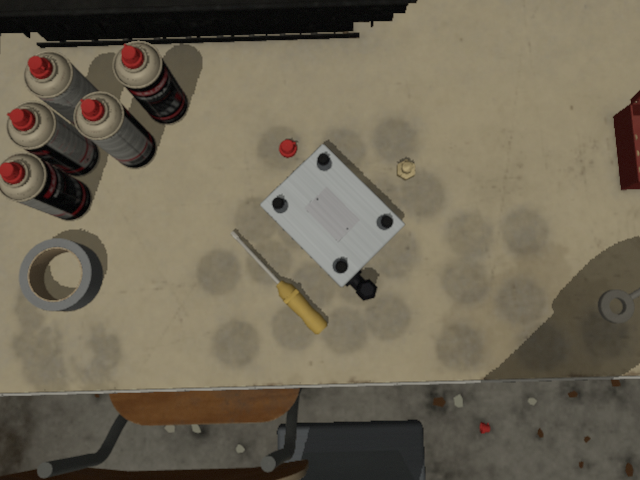

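The top view shows the gland at (365,289), with fastener a at (341,265), b at (324,160), c at (387,221) and d at (279,204). The driver, the union and the red cap stand clear of the enclosure. Next I measure the pads.

```bash
cat > h.py <<'E'
import numpy as np, cv2
from station import robot
def proj(c,P):
    return cv2.projectPoints(np.float64(P).reshape(-1,1,3),cv2.Rodrigues(c['R'])[0],c['t'],c['mtx'],c['D'])[0].reshape(-1,2)
def ray(c,uv,z):
    n=cv2.undistortPoints(np.float64(uv).reshape(-1,1,2),c['mtx'],c['D']).reshape(-1,2)
    d=np.c_[n,np.ones(len(n))]@c['R']; o=-c['R'].T@c['t']
    return o+d*((z-o[2])/d[:,2])[:,None]
def blobs(c,seeds,thr=60,r=16):
    g=c['pixels'].max(2); out=[]
    n,lab,st,cen=cv2.connectedComponentsWithStats((g<thr).astype('uint8'))
    for u,v in seeds:
        w=lab[v-4:v+5,u-4:u+5]; k=np.bincount(w[w>0]).argmax(); out.append((*cen[k],*st[k]))
    return np.array(out)
E
python3 - <<'E'
from h import *
c=robot.capture('top'); s=robot.capture('scene')
names='abcd'
b=blobs(c,[(341,265),(324,160),(387,221),(279,204),(365,289)]); print(b.round(1))
# silhouette midheight: collar bottom 65.., pad top 77
W=ray(c,b[:4,:2],0.071); print(W.round(4)); 
L=np.array([[-65,46],[65,-46],[-65,-46],[65,46]])/1000
G=W[:,:2].mean(0); A=W[:,:2]-G
th=np.arctan2((L[:,0]*A[:,1]-L[:,1]*A[:,0]).sum(),(L*A).sum()); R=np.array([[np.cos(th),-np.sin(th)],[np.sin(th),np.cos(th)]])
print(G,np.degrees(th),(A-L@R.T).round(4))
H=np.c_[G+L@R.T,np.full(4,.0765)]; print(H.round(4))
gl=np.r_[G+R@[-.113,.042],.06]
def draw(cc,f,x0,x1,y0,y1,k):
    im=cv2.resize(cc['pixels'][y0:y1,x0:x1,::-1],None,fx=k,fy=k,interpolation=cv2.INTER_CUBIC)
    for p in proj(cc,np.vstack([H,gl])): cv2.drawMarker(im,tuple(int(q) for q in (p-[x0,y0]+.5)*k),(0,0,255),0,12,1)
    return im
cv2.imwrite('pics/t1.png',draw(c,'',250,400,135,305,3.5)); cv2.imwrite('pics/s1.png',draw(s,'',265,385,230,335,5))
E
```

```text
[[340.8 265.5 335.  258.   12.   15.  138. ]
 [323.2 159.6 318.  154.   12.   12.  117. ]
 [385.8 221.3 380.  215.   13.   14.  128. ]
 [278.3 203.1 273.  197.   13.   13.  125. ]
 [362.6 286.3 346.  270.   31.   30.  472. ]]
[[ 0.4987  0.0214  0.071 ]
 [ 0.6539  0.0416  0.071 ]
 [ 0.5602 -0.0451  0.071 ]
 [ 0.5915  0.1082  0.071 ]]
[0.57607036 0.03153175] 42.94784893751535 [[ 0.0016  0.0005]
 [-0.0011 -0.0005]
 [ 0.0003  0.0013]
 [-0.0008 -0.0013]]
[[ 0.4972  0.0209  0.0765]
 [ 0.655   0.0421  0.0765]
 [ 0.5598 -0.0464  0.0765]
 [ 0.5923  0.1095  0.0765]]
```

View pics/t1.png

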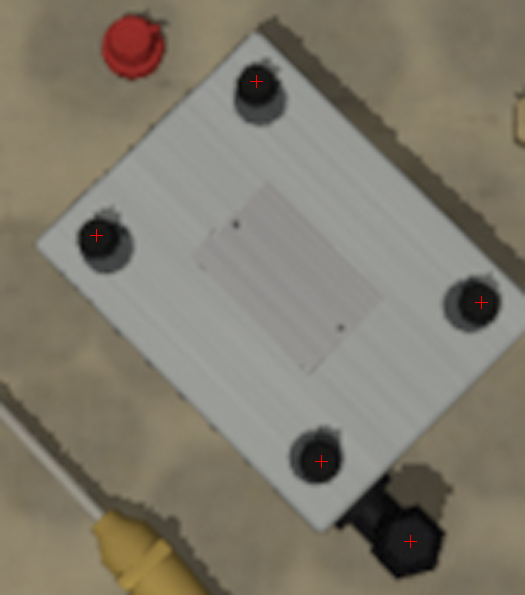

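View pics/s1.png

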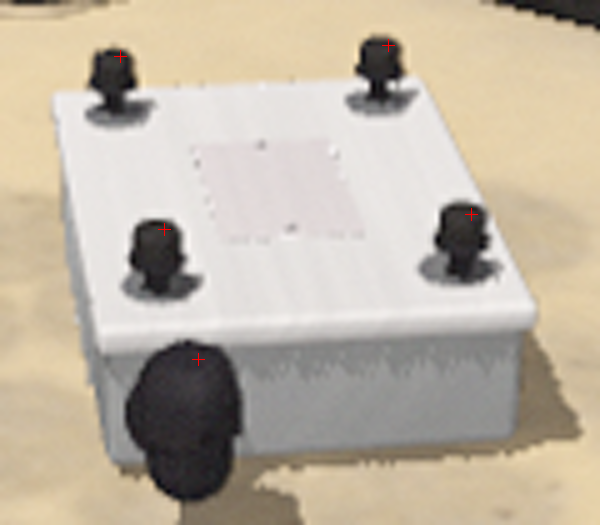

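The markers sit within about 2 mm of the pads in both views. I'll average the two to get these targets: a (0.497,0.0215), b (0.6545,0.043), c (0.559,-0.0455), d (0.592,0.1105). First move is to above a, with the jaws shut.

```bash
python3 -m inch '34 -30 5 0 0 0;34 -30 5 0 0 0;34 -30 5 0 0 0;34 -30 5 0 0 0;34 -30 5 0 0 0;34 -30 5 0 0 0;34 -30 5 0 0 0' 255
```

```text
time: 0.9
position: [0.3566, -0.2495, 0.2182]
ee_rot: [3.085, 0.591, 0.0]
ft_force: [1.9, -1.6, -0.1]
width: 0.0001
grasp_force: 0.0
```

```bash
cat > to.py <<'E'
import sys
from h import *
from scipy.spatial.transform import Rotation as Ro
T=dict(a=(.497,.0215),b=(.6545,.043),c=(.559,-.0455),d=(.592,.1105))
s=robot.state(); d=np.r_[T[sys.argv[1]],float(sys.argv[2])]-s['position']
print(s['time'],s['position'].round(4),s['ft_force'].round(2),'tool mm',(Ro.from_rotvec(s['ee_rot']).inv().apply(d)*1000).round(1),s['q'].round(2))
E
python3 -m inch '34 -30 10 0 0 0;34 -30 10 0 0 0;34 -30 10 0 0 0;34 -30 10 0 0 0;34 -30 10 0 0 0;34 -30 10 0 0 0;0 0 0 0 0 0;0 0 0 0 0 0'; python3 to.py a .112
```

```text
time: 1.7
position: [0.479, -0.0078, 0.158]
ee_rot: [-3.085, -0.594, 0.001]
ft_force: [-0.4, -1.3, -0.5]
width: -0.0002
grasp_force: 0.0
1.7 [ 0.479  -0.0078  0.158 ] [-0.41 -1.32 -0.51] tool mm [ 27.6 -20.5  46. ] [-0.11  0.73  0.11  1.94 -0.15  0.48 -1.08]
```

```bash
python3 -m inch '9 -7 12 0 0 0;9 -7 12 0 0 0;9 -6 12 0 0 0;0 0 5 0 0 0;0 0 5 0 0 0;0 0 0 0 0 0;0 0 0 0 0 0;0 0 0 0 0 0'; python3 to.py a .112; python3 - <<'E'
from h import *
a=robot.capture('top')['pixels'][160:320,240:400,::-1]; b=robot.capture('scene')['pixels'][190:350,230:390,::-1]
cv2.imwrite('pics/a1.png',cv2.resize(np.hstack([a,b]),None,fx=2.5,fy=2.5,interpolation=cv2.INTER_CUBIC))
E
```

```text
time: 2.5
position: [0.4969, 0.0199, 0.1127]
ee_rot: [3.086, 0.591, 0.001]
ft_force: [0.4, 0.0, 0.3]
width: -0.0001
grasp_force: 0.0
2.5 [0.4969 0.0199 0.1127] [0.43 0.04 0.32] tool mm [ 0.7 -1.4  0.7] [-0.16  0.83  0.09  1.92 -0.18  0.4  -1.12]
```

View pics/a1.png

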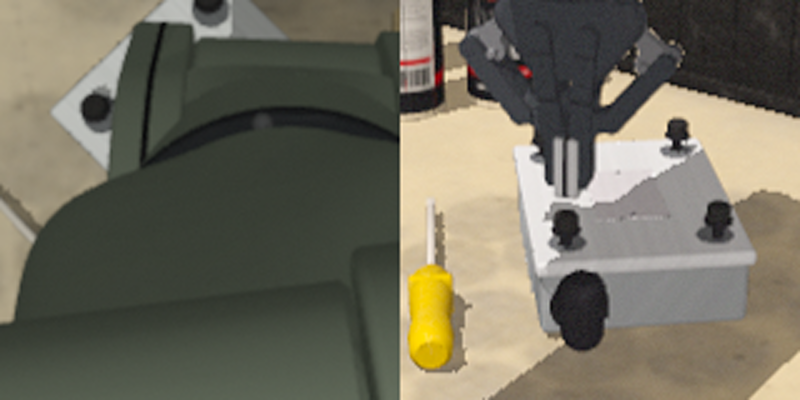

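In the scene crop, the shut tips are at (567,196), centred just above pad a at (567,212). Pressing in small steps now.

```bash
python3 -m inch '0 -1 3 0 0 0;0 0 3 0 0 0;0 0 3 0 0 0;0 0 3 0 0 0;0 0 2 0 0 0;0 0 1 0 0 0;0 0 0 0 0 0;0 0 0 0 0 0'; python3 to.py a .086;  python3 -m inch '0 0 1 0 0 0;0 0 1 0 0 0;0 0 1 0 0 0;0 0 0 0 0 0;0 0 0 0 0 0'; python3 to.py a .086
```

```text
time: 3.4
position: [0.4963, 0.0211, 0.0974]
ee_rot: [-3.085, -0.591, 0.0]
ft_force: [-0.7, -1.0, 2.5]
width: -0.0001
grasp_force: 1.0
3.4 [0.4963 0.0211 0.0974] [-0.69 -1.01  2.5 ] tool mm [ 0.8 -0.1 11.4] [-0.15  0.86  0.09  1.93 -0.18  0.37 -1.12]
time: 3.9
position: [0.4964, 0.0211, 0.0943]
ee_rot: [-3.085, -0.591, 0.0]
ft_force: [-0.8, 0.5, 1.7]
width: 0.0003
grasp_force: 1.2
3.9 [0.4964 0.0211 0.0943] [-0.8   0.5   1.67] tool mm [ 0.7 -0.1  8.3] [-0.15  0.86  0.08  1.93 -0.18  0.36 -1.12]
```

```bash
python3 -m inch '0 0 1 0 0 0;0 0 1 0 0 0;0 0 1 0 0 0;0 0 1 0 0 0;0 0 1 0 0 0;0 0 0 0 0 0;0 0 0 0 0 0'; python3 -m inch '0 0 1 0 0 0;0 0 0 0 0 0;0 0 0 0 0 0';python3 -m inch '0 0 1 0 0 0;0 0 0 0 0 0;0 0 0 0 0 0'
```

```text
time: 4.6
position: [0.4964, 0.0211, 0.0893]
ee_rot: [-3.085, -0.591, 0.0]
ft_force: [-1.3, -0.5, 2.8]
width: -0.0003
grasp_force: 1.1
time: 4.9
position: [0.4964, 0.0211, 0.0883]
ee_rot: [-3.085, -0.591, 0.0]
ft_force: [-1.4, -0.6, 2.5]
width: 0.0001
grasp_force: 1.5
time: 5.2
position: [0.4964, 0.0211, 0.0873]
ee_rot: [-3.085, -0.591, -0.0]
ft_force: [-1.1, -0.6, 5.1]
width: 0.0003
grasp_force: 2.7
```

```bash
python3 -m inch '0 0 1 0 0 0;0 0 0 0 0 0;0 0 0 0 0 0';python3 -m inch '0 0 0.7 0 0 0;0 0 0 0 0 0;0 0 0 0 0 0'; python3 -m inch '0 0 -10 0 0 0;0 0 -15 0 0 0;0 0 -10 0 0 0;0 0 0 0 0 0;0 0 0 0 0 0'; python3 to.py b .112
```

```text
time: 5.5
position: [0.4964, 0.0211, 0.0864]
ee_rot: [-3.085, -0.591, -0.0]
ft_force: [-2.1, -0.3, 8.0]
width: 0.0003
grasp_force: 3.8
time: 5.8
position: [0.4964, 0.0211, 0.0858]
ee_rot: [-3.085, -0.591, -0.0]
ft_force: [-2.3, -1.1, 9.2]
width: -0.0001
grasp_force: 4.5
time: 6.3
position: [0.4965, 0.0212, 0.1206]
ee_rot: [-3.085, -0.592, -0.001]
ft_force: [0.7, -0.1, -0.4]
width: 0.0002
grasp_force: 0.0
6.3 [0.4965 0.0212 0.1206] [ 0.66 -0.08 -0.43] tool mm [154.9  38.2   8.6] [-0.16  0.81  0.1   1.91 -0.18  0.42 -1.12]
```

Fastener a is home: force climbed at about 2.5 N/mm past a TCP height of 0.088. Now b.

```bash
python3 -m inch '26 6.4 0 0 0 0;26 6.4 0 0 0 0;26 6.4 0 0 0 0;26 6.4 0 0 0 0;26 6.3 0 0 0 0;25 6.3 0 0 0 0;0 0 8 0 0 0;0 0 0 0 0 0;0 0 0 0 0 0;0 0 0 0 0 0'; python3 to.py b .095; python3 - <<'E'
from h import *
b=robot.capture('scene')['pixels'][190:350,230:390,::-1]
cv2.imwrite('pics/b1.png',cv2.resize(b,None,fx=3.5,fy=3.5,interpolation=cv2.INTER_CUBIC))
E
```

```text
time: 7.3
position: [0.6541, 0.0428, 0.1128]
ee_rot: [-3.085, -0.591, 0.0]
ft_force: [-0.4, 0.1, 0.0]
width: -0.0002
grasp_force: 0.0
7.3 [0.6541 0.0428 0.1128] [-0.36  0.07  0.01] tool mm [ 0.4 -0.  17.8] [-0.18  1.01  0.15  1.3  -0.17  0.84 -1.18]
```

View pics/b1.png

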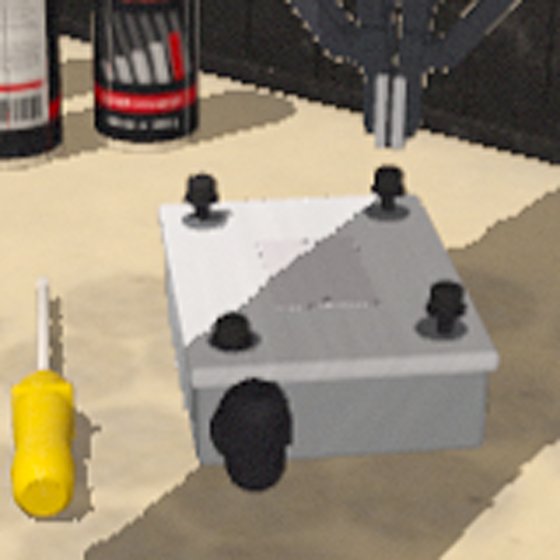

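Fastener a, at (234,332), sits flat on the cover. The tips, at (391,147), are centred over pad b at (389,172). Pressing b.

```bash
python3 -m inch '0 0 5 0 0 0;0 0 5 0 0 0;0 0 3 0 0 0;0 0 2 0 0 0;0 0 0 0 0 0;0 0 0 0 0 0'; python3 -m inch '0 0 1 0 0 0;0 0 2 0 0 0;0 0 2 0 0 0;0 0 2 0 0 0;0 0 2 0 0 0;0 0 0 0 0 0;0 0 0 0 0 0';  python3 -m inch '0 0 1 0 0 0;0 0 0 0 0 0;0 0 0 0 0 0';python3 -m inch '0 0 1 0 0 0;0 0 0 0 0 0;0 0 0 0 0 0'
```

```text
time: 7.95
position: [0.6545, 0.0429, 0.0977]
ee_rot: [-3.085, -0.591, 0.0]
ft_force: [-1.5, 0.3, 0.3]
width: -0.0001
grasp_force: 0.6
time: 8.65
position: [0.6546, 0.0429, 0.0886]
ee_rot: [-3.085, -0.591, 0.0]
ft_force: [-0.9, -0.1, 2.5]
width: 0.0004
grasp_force: 1.2
time: 8.95
position: [0.6546, 0.0429, 0.0877]
ee_rot: [-3.085, -0.591, -0.0]
ft_force: [0.5, -0.5, 4.7]
width: -0.0002
grasp_force: 2.3
time: 9.25
position: [0.6546, 0.0429, 0.0868]
ee_rot: [-3.085, -0.591, -0.0]
ft_force: [-1.6, -0.8, 7.3]
width: 0.0
grasp_force: 3.4
```

```bash
python3 -m inch '0 0 1 0 0 0;0 0 0 0 0 0;0 0 0 0 0 0';python3 -m inch '0 0 -10 0 0 0;0 0 -15 0 0 0;0 0 -10 0 0 0;0 0 0 0 0 0;0 0 0 0 0 0'; python3 to.py c .12
```

```text
time: 9.55
position: [0.6546, 0.0429, 0.0859]
ee_rot: [-3.085, -0.591, -0.001]
ft_force: [-2.2, -0.3, 9.0]
width: -0.0002
grasp_force: 4.4
time: 10.05
position: [0.6545, 0.043, 0.1207]
ee_rot: [-3.085, -0.591, -0.0]
ft_force: [-0.2, 0.1, -1.0]
width: -0.0
grasp_force: 0.0
10.05 [0.6545 0.043  0.1207] [-0.16  0.08 -0.99] tool mm [-121.4   46.9    0.7] [-0.18  1.    0.15  1.3  -0.16  0.86 -1.18]
```

```bash
python3 -m inch '-24 9.4 0 0 0 0;-24 9.4 0 0 0 0;-24 9.4 0 0 0 0;-24 9.4 0 0 0 0;-25 9.4 0 0 0 0;0 0 0 0 0 0;0 0 8 0 0 0;0 0 0 0 0 0;0 0 0 0 0 0'; python3 to.py c .095; python3 - <<'E'
from h import *
b=robot.capture('scene')['pixels'][190:350,230:390,::-1]
cv2.imwrite('pics/c1.png',cv2.resize(b,None,fx=3.5,fy=3.5,interpolation=cv2.INTER_CUBIC))
E
```

```text
time: 10.95
position: [0.5596, -0.0448, 0.112]
ee_rot: [-3.085, -0.593, 0.001]
ft_force: [-0.2, -1.1, 0.3]
width: -0.0001
grasp_force: 0.0
10.95 [ 0.5596 -0.0448  0.112 ] [-0.21 -1.13  0.33] tool mm [-0.8  0.4 17. ] [-0.03  0.89  0.1   1.68 -0.15  0.58 -1.03]
```

View pics/c1.png

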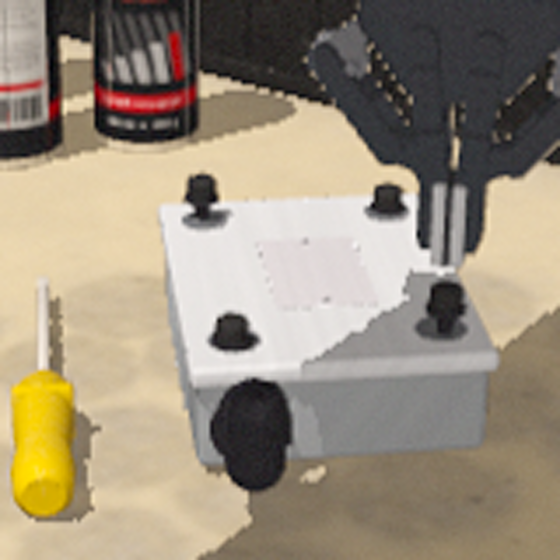

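Fastener b, at (388,198), is home. The tips, at (447,262), are over pad c at (446,290), and the enclosure hasn't moved. Pressing c.

```bash
python3 -m inch '0 0 5 0 0 0;0 0 5 0 0 0;0 0 3 0 0 0;0 0 1 0 0 0;0 0 0 0 0 0;0 0 0 0 0 0'; python3 -m inch '0 0 1 0 0 0;0 0 2 0 0 0;0 0 2 0 0 0;0 0 2 0 0 0;0 0 2 0 0 0;0 0 0 0 0 0;0 0 0 0 0 0';  python3 -m inch '0 0 1 0 0 0;0 0 0 0 0 0;0 0 0 0 0 0';python3 -m inch '0 0 1 0 0 0;0 0 0 0 0 0;0 0 0 0 0 0'
```

```text
time: 11.6
position: [0.5595, -0.0454, 0.0987]
ee_rot: [-3.085, -0.591, 0.0]
ft_force: [-0.5, 0.7, 1.6]
width: -0.0002
grasp_force: 0.7
time: 12.3
position: [0.5595, -0.0455, 0.0895]
ee_rot: [-3.085, -0.591, 0.0]
ft_force: [-0.8, 0.7, 1.4]
width: -0.0003
grasp_force: 0.9
time: 12.6
position: [0.5595, -0.0455, 0.0886]
ee_rot: [-3.085, -0.591, -0.0]
ft_force: [-0.5, -0.3, 2.2]
width: -0.0001
grasp_force: 1.2
time: 12.9
position: [0.5595, -0.0455, 0.0877]
ee_rot: [-3.085, -0.591, -0.0]
ft_force: [-1.3, 2.5, 4.3]
width: -0.0001
grasp_force: 2.3
```

```bash
python3 -m inch '0 0 1 0 0 0;0 0 1 0 0 0;0 0 0 0 0 0;0 0 0 0 0 0';python3 -m inch '0 0 -10 0 0 0;0 0 -15 0 0 0;0 0 -10 0 0 0;0 0 0 0 0 0;0 0 0 0 0 0'; python3 to.py d .12
```

```text
time: 13.3
position: [0.5595, -0.0455, 0.0858]
ee_rot: [-3.085, -0.591, -0.0]
ft_force: [-1.2, 0.2, 9.2]
width: 0.0001
grasp_force: 4.5
time: 13.8
position: [0.5595, -0.0455, 0.1205]
ee_rot: [-3.085, -0.591, -0.0]
ft_force: [-0.2, 0.4, -0.2]
width: -0.0001
grasp_force: 0.0
13.8 [ 0.5595 -0.0455  0.1205] [-0.17  0.37 -0.19] tool mm [  87.9 -132.9    0.5] [-0.03  0.88  0.11  1.68 -0.15  0.59 -1.03]
```

```bash
python3 -m inch '15 -22 0 0 0 0;15 -22 0 0 0 0;15 -22 0 0 0 0;15 -22 0 0 0 0;14 -22 0 0 0 0;14 -23 0 0 0 0;0 0 8 0 0 0;0 0 0 0 0 0;0 0 0 0 0 0'; python3 to.py d .095; python3 - <<'E'
from h import *
b=robot.capture('scene')['pixels'][190:350,230:390,::-1]
cv2.imwrite('pics/d1.png',cv2.resize(b,None,fx=3.5,fy=3.5,interpolation=cv2.INTER_CUBIC))
E
```

```text
time: 14.7
position: [0.5919, 0.1095, 0.1122]
ee_rot: [3.085, 0.59, -0.002]
ft_force: [0.1, 0.3, 0.4]
width: 0.0002
grasp_force: 0.0
14.7 [0.5919 0.1095 0.1122] [0.11 0.3  0.38] tool mm [ 0.5 -0.9 17.2] [-0.31  0.94  0.16  1.53 -0.2   0.69 -1.26]
```

View pics/d1.png

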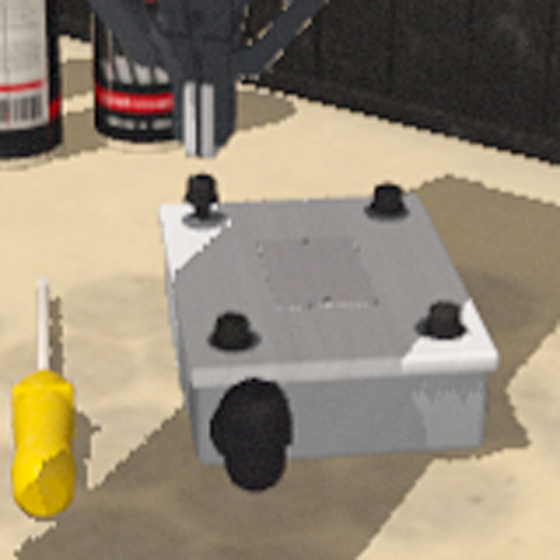

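Fastener c, at (445,320), is home. The tips, at (205,155), are over pad d at (203,180). Pressing d.

```bash
python3 -m inch '0 0 5 0 0 0;0 0 5 0 0 0;0 0 3 0 0 0;0 0 1 0 0 0;0 0 0 0 0 0;0 0 0 0 0 0'; python3 -m inch '0 0 1 0 0 0;0 0 2 0 0 0;0 0 2 0 0 0;0 0 2 0 0 0;0 0 2 0 0 0;0 0 1 0 0 0;0 0 0 0 0 0;0 0 0 0 0 0';  python3 -m inch '0 0 1 0 0 0;0 0 0 0 0 0;0 0 0 0 0 0';python3 -m inch '0 0 1 0 0 0;0 0 1 0 0 0;0 0 0 0 0 0;0 0 0 0 0 0'
```

```text
time: 15.35
position: [0.5921, 0.1106, 0.0987]
ee_rot: [-3.085, -0.591, -0.0]
ft_force: [-0.6, -0.2, 0.2]
width: 0.0001
grasp_force: 0.0
time: 16.15
position: [0.5922, 0.1106, 0.0887]
ee_rot: [-3.085, -0.591, -0.0]
ft_force: [0.8, 0.1, 2.9]
width: 0.0001
grasp_force: 1.1
time: 16.45
position: [0.5921, 0.1107, 0.0877]
ee_rot: [-3.085, -0.591, -0.0]
ft_force: [-0.1, 0.2, 4.1]
width: 0.0001
grasp_force: 2.3
time: 16.85
position: [0.5922, 0.1106, 0.0859]
ee_rot: [-3.085, -0.591, -0.001]
ft_force: [-0.3, -0.6, 9.0]
width: -0.0003
grasp_force: 4.4
```

```bash
python3 -m inch '0 0 -10 0 0 0;0 0 -20 0 0 0;0 0 -30 0 0 0;0 0 -30 0 0 0;0 0 -20 0 0 0;-30 30 -5 0 0 0;-30 30 -5 0 0 0;-30 30 -5 0 0 0;-30 30 -5 0 0 0;-30 30 -5 0 0 0'; python3 -m inch '-30 30 0 0 0 0;-30 30 0 0 0 0;-30 30 0 0 0 0;-30 30 0 0 0 0;-30 30 0 0 0 0;0 0 0 0 0 0;0 0 0 0 0 0;0 0 0 0 0 0'; python3 - <<'E'
from h import *
a=robot.capture('top')['pixels'][130:320,230:420,::-1]; b=robot.capture('scene')['pixels'][190:380,230:420,::-1]
cv2.imwrite('pics/e1.png',cv2.resize(np.hstack([a,b]),None,fx=2.1,fy=2.1,interpolation=cv2.INTER_CUBIC))
E
```

```text
time: 17.85
position: [0.507, -0.0856, 0.2212]
ee_rot: [-3.085, -0.592, 0.001]
ft_force: [1.3, -0.2, -0.2]
width: 0.0001
grasp_force: 0.0
time: 18.65
position: [0.4247, -0.278, 0.2207]
ee_rot: [-3.084, -0.593, -0.0]
ft_force: [-0.4, -0.5, 0.0]
width: -0.0003
grasp_force: 0.0
```

View pics/e1.png

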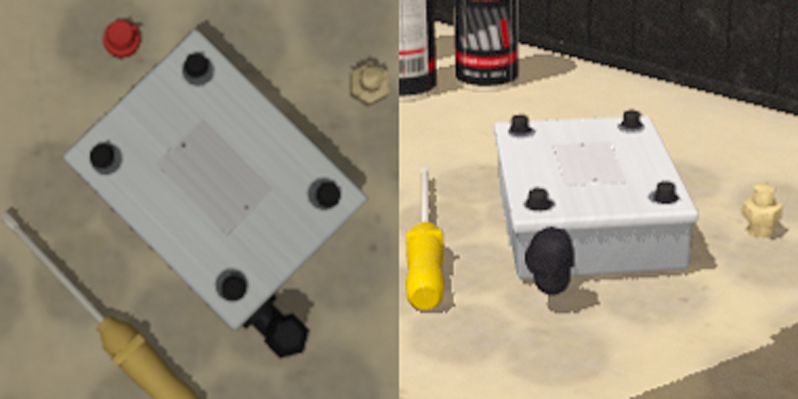

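All four collars now sit on the cover: in the scene half at (539,198), (632,121), (665,192) and (520,125). The enclosure and the loose things are where they were.

```bash
python3 -c "
from station import robot
print(robot.hand_in())"
```

```text
the job is handed in; nothing more can be done
None
```

All four fasteners are pressed home in the order a, b, c, d at about 9 N each. The enclosure and the loose things are undisturbed, and I handed the job in at about 19 s.

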